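# Clear the tang off the polishing wheel and close the dust cover

### The job

The wheel has stopped and must be covered, but the tang is still standing on it. Lift the tang off and lower it gently, upright, onto its rest, with the dop on the leather pad and both back feet on the bench; then swing the green dust cover down over the wheel until it is fully shut, without slamming it. Leave the spanner, brush, loupe, lead weight and jar around them where they are.

Things in the scene. Friction and masses are not known exactly. Their poses are not given: they have to be found in the camera images.
- mill: Polishing mill fixed to the bench: black octagonal well 344 mm across, rim 36 mm high, with a flat steel wheel in it (300 mm dia., top 30 mm above the bench). Origin on the bench under the wheel's centre. A fixed green hood (top 64 mm high) covers the +x half, its grey hose (to 155 mm high) leaves towards +x; the open working half is the -x half. The tang stands across the rim at about (-130, -147) mm.
- stop_post (a point): Top of the stop post (12 mm dia., 85 mm high) fixed beside the tang, at (-205, -93) mm in the mill's frame. Two more such posts stand on a flat strap at about (-88, 226) and (48, 226) mm. Leather bolsters 26 mm high lie along the well's sides towards +y.
- cover (a joint): Hinge of the green dust cover, rad: 0 = fully shut (level over the working half); grows as it swings up, pi/2 = upright, stop at 1.75. The stiff hinge (0.45 N m friction) holds it at any angle, even nearly shut, so it must be pushed all the way down: 2 to 5 N at the handle. Cover: half-octagon sheet 192 mm from hinge to front edge, 344 mm wide, 26 mm skirt, 0.3 kg.
- cover_handle (a point): Middle of the cover's black round grip bar, 12 mm thick, 100 mm long, parallel to the hinge line, 40 mm off the cover's outer face (upper face when shut). At cover angle q it is at mill x = 20 - 165 cos q + 40 sin q, y = 0, z = 64 + 165 sin q + 40 cos q mm. It can be pinched from straight above at every angle, fingers closing along the mill's x, and turns in the fingers as the cover swings.
- cover_hinge (a point): Point in the middle of the cover's hinge line, at mill x = 20, y = 0, z = 64 mm; the line runs along the mill's y axis.
- tang: The tang: loose three-legged stone holder 210 mm long, 117 mm high, 0.5 to 0.8 kg: dark spine, cross yoke behind on two steel feet (26 mm dia.), steel barrel in front with brass-tipped dop. Standing: x towards the dop, z up, origin at bench level under tang_grip. Feet at x = -66, y = +-42, z = 0 mm; yoke 112 mm wide, its wing nuts 100 mm high; barrel 38 mm dia. at x = 105.
- tang_grip (a point): Middle of the tang's spine near its balance point, at x = 0, 71 mm above its feet. Grasp here from above, fingers on the two sides: the spine is 24 mm wide (y), from 54 to 88 mm high, straight and free on both sides for x = -40 to +40 mm. A thin upright pin on it at x = +38 rises to 128 mm.
- tang_dop (a point): Lowest point of the dop (brass tip 12 mm dia.), at tang x = +105, y = 0, z = +30 mm: it rests on the wheel at the start and must rest on the leather pad at the end.
- rest: Tang rest: wooden block fixed to the bench, faced with a brown leather pad, 100 mm (x) by 120 mm (y), 30 mm high like the wheel, so that the tang stands level with its dop on the pad and its feet on the bench. Origin on the bench under its middle, x roughly away from the robot. The bench on its -x side is clear for the tang's body and feet, with the tang pointing along the rest's +x.
- rest_pad (a point): Middle of the leather pad's top, 30 mm above the bench.
- spanner: Steel spanner 150 mm long lying on the bench between the robot and the mill; leave alone.
- loupe: Small round loupe, 38 mm dia., 34 mm high; leave alone.
- weight: Grey lead weight, 80 x 52 x 30 mm; leave alone.
- jar: Jar with a yellow cap, 56 mm dia., 60 mm high; leave alone.
- brush: Cleaning brush 170 mm long lying on the bench; leave alone.
Not all that is in view belongs to the job. There is more than one size of the rest; the job needs the middle-sized.

How it is judged:
By the outcome, as a careful person would: the job done as asked, in the order asked, and still so for the second after the job is handed in, with the robot touching nothing.
It also fails if it takes over 59 s, if anything falls off the work surface, if the arm or the gripper's body presses on something with over 40 N, if the wrist force passes 120 N, or if a joint passes its speed limit or range.

### The arm

A 6-joint arm with a two-finger parallel gripper is mounted at the origin on the work surface. World frame = base frame: x ahead of the robot, y to its left, z up, the work surface at z = 0. Lengths are in m, angles in rad, forces in N, time in s.
With the tool pointing down it reaches from about 0.325 to 0.85 m from the base axis. Payload 4.4 kg.
Tool frame: the origin (TCP) lies at the very end of the fingers, on their centre line; the grasp point (between the pads) lies 19 mm behind it; z points along the fingers, y is the line along which they close (so a half turn about z gives the same grasp; the last joint's range is limited). The gripper opens to 94 mm and grips with 3 to 60 N. Pads are 16 mm wide; open, the fingers measure 119 mm over their backs; the gripper's body (75 mm by 177 mm) begins 78 mm behind the grasp point.
Start: joints at [1.079, 0.207, 1.542, -0, 1.393, -0.15], TCP at [0.192, 0.542, 0.205] pointing down, gripper open.
Joint ranges: [-2.73, 2.73], [-0.86, 2.22], [0.23, 2.46], [-1.11, 4.25], [0.08, 2.63], [-2.82, 2.82]. Speed limits (rad/s): [2.79, 2.79, 3.14, 3.14, 3.14, 3.14].

### API

Orientations are given as [roll, pitch, yaw] about the fixed x, y, z axes, in that order (R = Rz(yaw) Ry(pitch) Rx(roll)).
In Python, from station import env, imaging, ticket gives the robot as it stands.
- The arm moves only by the shell command python3 -m crank 'ROWS' [FORCE]. ROWS is JSON, a list that holds one entry, the list of rows, each a list of 5 numbers: the closure, from 0 (fully open) to 1 (shut), then the shift along the tool's x, y, z in mm, then the turn about the tool's z in degrees. In form: [[[jaw, dx, dy, dz, roll], ...]]. A call has 1 to 5 rows; each row shifts and turns the commanded pose from where the row before left it, along the tool's axes as they then stand; what a row does not reach is not made up. A row lasts 1/8 s, in which the tool goes at most 62.5 mm and 10.7 degrees, less where a joint would pass 70% of its speed; a pose out of reach is approached as far as the arm can. A call is refused whole if a number of a shift passes 62.5 or a number of a turn 10.7, either way. A call with a gripper value outside its range is refused whole. The fingers move at their own pace and stop on an object; FORCE is the grip in N (left out, the last holds). Time passes only in rows, so rows that do not move let the fingers close. It gives the time, the measured TCP pose, the force, the opening and the grip force at its end, in the units of the state.
- env.get_obs(): the state, without advancing time (a new reading comes with each control period).
- imaging.snapshot(name): name is "side" or "top" or "wrist"; returns (picture, depth): 420x560x3 uint8, red, green, blue; 420x560 float32, m along the optical axis (not along the pixel's ray), 0 where there is no reading.
- imaging.camera_params(name): a dict with "fx", "fy", "cx", "cy" (pixels), "R" (3x3) and "t" (3): a world point X has camera coordinates R X + t; the wrist camera has in their place "mount" (4x4, takes a point from camera to tool coordinates, whose origin is the TCP and whose axes are the flange's). Camera axes: x right, y down, z forward; pixel columns grow to the right and rows downward; lengths in m; the calibration is good to about 2 mm. A picture is of the moment at which its call begins: read the wrist's pose just before it. camera_params takes no time and is no camera call.
- ticket.hand_in(): hands the job in; it is judged then, once.
The state is a dict: "t": time; "joint_positions": joint angles; "joint_velocities": joint speeds; "tau": joint torques, N m; "eef_pos": TCP position; "tool_rot": TCP orientation; "wrist_force": force on the tool from outside, world axes, zero at the start; "moment": the same for the moment, N m; "width": finger opening in m; "grip_force": force on a finger pad.
Only numpy, scipy, OpenCV 4.12 (cv2) and the standard library are available. Lean on these libraries where they do the work, as an engineer would, in place of code of your own. Each camera call takes 0.05 s, during which the arm holds its last target. There are 200 camera calls.

## Working session

There is one attempt and no reset: what is moved stays moved. The work goes in short steps, Python scripts to look and compute and a shell command to move; the robot and the scene stay as the last step left them, time stands still between calls to the robot, and variables do not carry over. Pictures are saved under pics/ and viewed, at most 10 in all, crops included, and the job is handed in when it is done.

```bash
ls; mkdir -p pics
python3 - <<'E'
from station import env, imaging
import cv2,numpy as np
o=env.get_obs();print(o['t'],o['eef_pos'],o['tool_rot'],o['width'])
for n in ('top','side'):
    p,d=imaging.snapshot(n);cv2.imwrite(f'pics/{n}0.png',p[:,:,::-1]);np.savez(f'{n}0.npz',p=p,d=d)
    print(n,imaging.camera_params(n),(d>0).mean())
print(imaging.camera_params('wrist'))
E
```

```text
pics
0.0 [0.19180286 0.54122832 0.20431368] [-3.13940063e+00 -3.35608755e-04  2.80080924e+00] 0.09405573394705835
top {'fx': 421.65004252844346, 'fy': 421.65004252844346, 'cx': 282.48477222688797, 'cy': 207.55226926827058, 'R': array([[-0.02027952, -0.99962331,  0.01849253],
       [-0.99460167,  0.01828807, -0.10214236],
       [ 0.10176569, -0.0204641 , -0.99459789]]), 't': array([-0.06654722,  0.47973259,  1.06861803])} 0.9961139455782313
side {'fx': 458.98096761314054, 'fy': 458.98096761314054, 'cx': 272.65773276370584, 'cy': 202.6141573234572, 'R': array([[ 0.85401739, -0.52022352, -0.00466722],
       [-0.29818844, -0.48212599, -0.82379499],
       [ 0.42630734,  0.70492696, -0.56686862]]), 't': array([-0.44790059,  0.18276756,  0.90595706])} 0.9960331632653061
{'fx': 341.43616730279, 'fy': 341.43616730279, 'cx': 284.0879030899288, 'cy': 207.45663372296224, 'mount': array([[ 6.19399382e-04, -9.67359405e-01, -2.53407572e-01,
         7.33166727e-02],
       [ 9.99999073e-01,  2.92001896e-04,  1.32958942e-03,
        -1.17219415e-03],
       [-1.21219534e-03, -2.53408161e-01,  9.67358690e-01,
        -1.80209286e-01],
       [ 0.00000000e+00,  0.00000000e+00,  0.00000000e+00,
         1.00000000e+00]])}
```

View pics/top0.png

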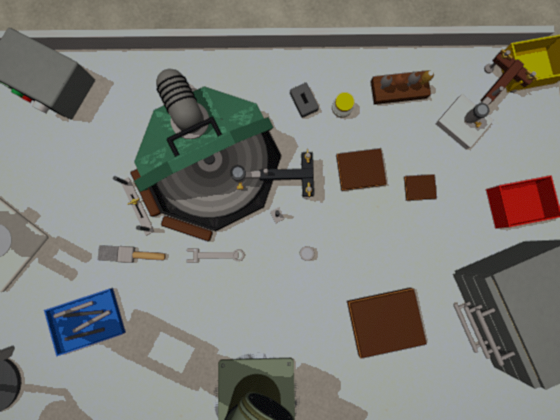

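View pics/side0.png

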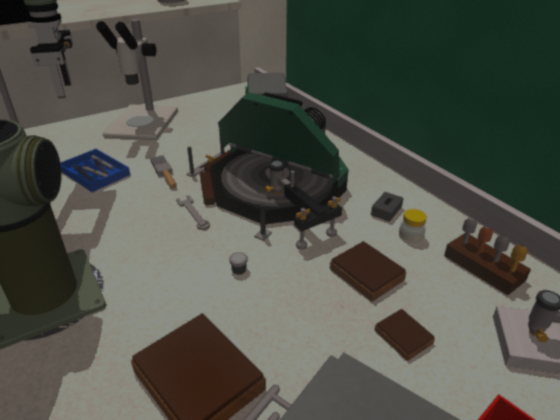

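Top view: there are three brown pads, at (361,170), (420,187) and (387,322). The one at (361,170) is about 48x39 px, or 120x97 mm, so it is the middle size and fits the 100x120 rest. (420,187) is too small and (387,322) too large. The tang lies with its dop at about (238,172) and its yoke at about (308,175). The wheel hub is near (210,158). Next I'll measure and confirm in one crop.

```bash
cat > h.py <<'E'
import numpy as np,cv2
from station import imaging
def cloud(n,d,T=None):
    c=imaging.camera_params(n);v,u=np.mgrid[:420,:560]
    P=np.stack([(u-c['cx'])/c['fx']*d,(v-c['cy'])/c['fy']*d,d],-1)
    if 'R' in c: return (P-c['t'])@c['R']
    M=T@c['mount'];return P@M[:3,:3].T+M[:3,3]
E
python3 - <<'E'
from h import *
z=np.load('top0.npz');p,d=z['p'],z['d'];W=cloud('top',d)
ok=d>0
print('bench z',np.median(W[300:,:][:, 330:345,2]), W[260,350],W[240,60])
hsv=cv2.cvtColor(p,cv2.COLOR_RGB2HSV)
# brown pads
m=((hsv[...,0]<14)&(hsv[...,1]>110)&(hsv[...,2]>40)).astype(np.uint8)
n,l,s,c=cv2.connectedComponentsWithStats(m)
for i in range(1,n):
    if s[i,4]>300:
        q=W[(l==i)&ok]; zz=np.median(q[:,2]); q=q[abs(q[:,2]-zz)<.006]
        r=cv2.minAreaRect((q[:,:2]*1000).astype(np.float32)); print('brown',c[i].round(),s[i,4],'z',zz.round(4),[np.round(x,1) for x in r])
# heights near tang
R=W[130:235,215:330]
sel=lambda a,b,r0,r1,c0,c1:(lambda q:q[(q[:,2]>a)&(q[:,2]<b)])(W[r0:r1,c0:c1].reshape(-1,3))
for (r,cc) in [(172,238),(175,255),(175,270),(175,285),(175,295),(175,308),(157,308),(190,308),(215,278),(213,274),(180,125),(228,145),(158,210)]:
    print((cc,r),(W[r,cc]*1000).round(1))
sp=sel(.078,.094,160,190,262,296)
print('spine n',len(sp)); mu=sp.mean(0);U=np.linalg.svd(sp[:,:2]-mu[:2])[2][0];print(mu,np.degrees(np.arctan2(U[1],U[0])))
yk=sel(.06,.12,140,205,299,318)
print('yoke',cv2.minAreaRect((yk[:,:2]*1000).astype(np.float32)),len(yk))
for nm,b in {'postA':(200,230,265,292),'postsL':(165,240,105,165)}.items():
    q=sel(.07,.1,*b);print(nm,(q*1000).round()[:40].tolist())
x=cv2.resize(p[80:270,100:450],None,fx=2.28,fy=2.28,interpolation=cv2.INTER_CUBIC)
cv2.imwrite('pics/crop1.png',x[:,:,::-1])
E
```

```text
bench z 0.0003910587969321069 [ 0.33914397 -0.25080502  0.00096307] [0.40650227 0.50492384 0.00140312]
brown [509.  74.] 623 z 0.0862 [array([ 803.2, -641.7]), array([ 97.1, 126.4]), np.float64(24.1)]
brown [399.  88.] 1048 z 0.0356 [array([ 798.1, -397.4]), array([ 67.8, 146.8]), np.float64(6.1)]
brown [361. 169.] 1603 z 0.0302 [array([ 576.3, -283.7]), array([ 95.2, 116. ]), np.float64(6.3)]
brown [420. 187.] 700 z 0.0205 [array([ 526.4, -441.2]), array([62.5, 79.7]), np.float64(2.6)]
brown [524. 202.] 2851 z 0.0121 [array([ 480.8, -697.7]), array([103.3, 140.7]), np.float64(10.4)]
brown [186. 228.] 515 z 0.0261 [array([430.9, 173.1]), array([131.1,  26. ]), np.float64(70.6)]
brown [387. 323.] 3802 z 0.0435 [array([ 182.5, -331.9]), array([136.2, 165.1]), np.float64(10.3)]
(238, 172) [556.4  30.7 116.8]
(255, 175) [553.6  -8.5  88.5]
(270, 175) [553.5 -45.4  85.8]
(285, 175) [552.6 -82.4  87.3]
(295, 175) [ 552.  -107.    88.2]
(308, 175) [ 551.4 -139.    88.6]
(308, 157) [ 594.3 -139.4   98.6]
(308, 190) [ 512.3 -137.   101. ]
(278, 215) [456.7 -63.5  54. ]
(274, 213) [466.5 -53.6
[... 938 characters left out ...]
5.0, 330.0, 85.0], [557.0, 331.0, 74.0], [553.0, 340.0, 84.0], [552.0, 336.0, 86.0], [553.0, 334.0, 85.0], [553.0, 332.0, 85.0], [553.0, 331.0, 81.0], [553.0, 328.0, 82.0], [550.0, 339.0, 85.0], [551.0, 338.0, 83.0], [550.0, 335.0, 84.0], [550.0, 332.0, 86.0], [551.0, 331.0, 82.0], [551.0, 330.0, 78.0], [553.0, 330.0, 70.0], [548.0, 336.0, 80.0], [548.0, 332.0, 85.0], [549.0, 333.0, 75.0], [549.0, 331.0, 75.0], [527.0, 259.0, 83.0], [528.0, 259.0, 76.0], [522.0, 257.0, 98.0], [524.0, 258.0, 87.0], [525.0, 258.0, 79.0], [436.0, 279.0, 86.0], [436.0, 276.0, 87.0], [436.0, 275.0, 82.0], [434.0, 280.0, 89.0], [434.0, 279.0, 84.0], [434.0, 277.0, 85.0], [434.0, 275.0, 84.0], [434.0, 273.0, 80.0]]
```

View pics/crop1.png

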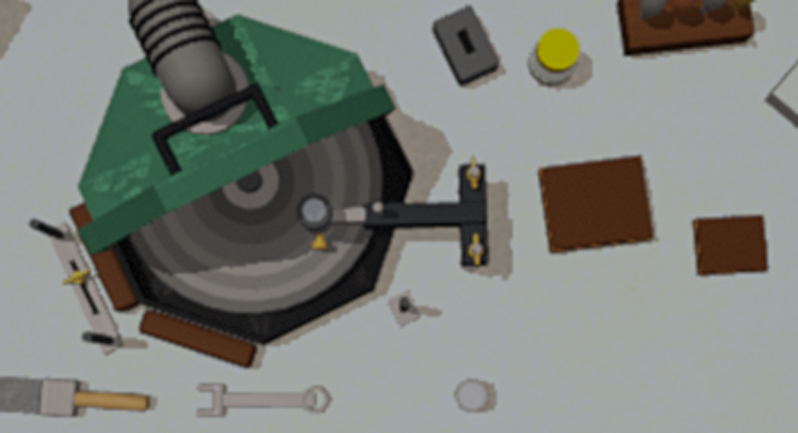

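The crop confirms the middle pad at crop (597,204), with clear bench on the robot's side of it. The posts give the mill at (606.5, 110.6) mm with yaw 25.4°, and the rest is at (576, -284) with yaw about 6°. Next I'll measure the cover angle and start moving to above the tang.

```bash
python3 - <<'E'
from h import *
z=np.load('top0.npz');p,d=z['p'],z['d'];W=cloud('top',d)*1000
a=np.radians(25.4);R=np.array([[np.cos(a),-np.sin(a)],[np.sin(a),np.cos(a)]])
M=W.copy();M[...,:2]=(W[...,:2]-[606.5,110.6])@R
g=p.max(-1)<60
b=np.zeros_like(g);b[110:165,160:228]=1
q=M[g&b&(M[...,2]>170)];print(len(q),np.percentile(q,[2,20,50,80,98],axis=0).round(1))
hsv=cv2.cvtColor(p,cv2.COLOR_RGB2HSV);gr=(abs(hsv[...,0].astype(int)-75)<20)&(hsv[...,1]>90)
b[:]=0;b[80:200,125:275]=1
q=M[gr&b];q=q[q[:,2]>75];
for lo in range(70,280,20):
    s=q[(q[:,2]>lo)&(q[:,2]<lo+20)]
    if len(s)>10:print(lo,len(s),np.percentile(s[:,0],[5,50,95]).round(1),np.percentile(s[:,1],[2,98]).round())
E
python3 -m crank '[[[0,0,0,0,10.5],[0,0,0,0,10.5],[0,0,0,0,10.5],[0,0,0,0,10.5],[0,0,0,0,10.5]]]'
python3 -m crank '[[[0,0,0,0,9],[0,0,0,0,9],[0,-51,30,-2,0],[0,-51,30,-2,0],[0,-51,30,-2,0]]]'
python3 -m crank '[[[0,-51,30,-2,0],[0,-51,30,-2,0],[0,-51,30,-2,0],[0,-51,30,-2,0],[0,-51,30,-2,0]]]'
python3 -m crank '[[[0,-51,30,-2,0],[0,-51,30,-2,0],[0,-25,30,0,0],[0,0,0,0,0]]]'
```

```text
443 [[-12.2 -53.6 230.4]
 [  3.9 -45.7 234.4]
 [ 19.7  -0.6 237.6]
 [ 24.3  46.4 240. ]
 [ 28.7  54.5 242.4]]
110 11 [ 56.6 131.4 143.3] [-38. 142.]
150 147 [-28.1 -16.2  -3.9] [-167.  170.]
170 197 [-32.2 -19.4  -6.9] [-152.  151.]
190 207 [-36.2 -23.2 -11.2] [-131.  131.]
210 235 [-39.9 -26.3  -9.4] [-110.  111.]
230 924 [-46.3 -35.6   3. ] [-87.  87.]
250 294 [-36.5 -26.4 -21. ] [-70.  69.]
t: 0.72
eef_pos: [0.192, 0.5415, 0.2048]
tool_rot: [-3.141, 0.001, 1.878]
wrist_force: [0.6, -0.4, 0.4]
width: 0.094
grip_force: 0.0
t: 1.35
eef_pos: [0.2824, 0.3872, 0.211]
tool_rot: [-3.141, 0.001, 1.571]
wrist_force: [0.6, -0.0, 0.1]
width: 0.094
grip_force: 0.0
t: 1.98
eef_pos: [0.4324, 0.132, 0.2213]
tool_rot: [-3.141, -0.0, 1.57]
wrist_force: [0.7, 0.6, -0.1]
width: 0.094
grip_force: 0.0
t: 2.48
eef_pos: [0.523, 0.0047, 0.2247]
tool_rot: [-3.141, 0.0, 1.567]
wrist_force: [-0.4, 1.1, 0.1]
width: 0.0939
grip_force: 0.0
```

```bash
python3 -m crank '[[[0,-45,16,0,0],[0,-45,16,0,0],[0,0,0,0,0]]]'
cat >> h.py <<'E'
from scipy.spatial.transform import Rotation as Ro
def wrist(env,name):
    o=env.get_obs();p,d=imaging.snapshot('wrist');T=np.eye(4);T[:3,:3]=Ro.from_euler('xyz',o['tool_rot']).as_matrix();T[:3,3]=o['eef_pos']
    cv2.imwrite(f'pics/{name}.png',p[:,:,::-1]);np.savez(name+'.npz',p=p,d=d,T=T)
    print('t',o['t'],o['eef_pos'].round(4),o['tool_rot'].round(3));return p,cloud('wrist',d,T)*1000
E
python3 - <<'E'
from h import *
from station import env
p,W=wrist(env,'w1')
Q=W.reshape(-1,3)
for lo in np.arange(-150,60,15):
    s=Q[(Q[:,2]>78)&(Q[:,2]<94)&(abs(Q[:,0]-555)<22)&(Q[:,1]>lo)&(Q[:,1]<=lo+15)]
    if len(s)>8:print(lo,len(s),np.percentile(s[:,0],[3,50,97]).round(1),np.median(s[:,2]).round(1))
s=Q[(Q[:,2]>94)&(Q[:,2]<135)&(abs(Q[:,0]-555)<70)&(abs(Q[:,1]+50)<120)]
for lo in range(-170,70,8):
    k=s[(s[:,1]>lo)&(s[:,1]<=lo+8)]
    if len(k)>4:print('hi',lo,len(k),k.mean(0).round(),k.min(0).round(),k.max(0).round())
E
```

```text
t: 2.85
eef_pos: [0.5537, -0.0847, 0.2249]
tool_rot: [-3.14, -0.0, 1.568]
wrist_force: [1.0, 0.2, -0.2]
width: 0.0941
grip_force: 0.0
t 2.85 [ 0.5537 -0.0847  0.2249] [-3.14  -0.     1.568]
-150 563 [534.9 555.3 575.7] 88.0
-135 513 [534.1 556.3 575.6] 88.3
-120 365 [546.6 558.2 569.9] 88.7
-105 378 [546.7 558.2 569.8] 88.8
-90 385 [546.8 558.2 569.6] 88.8
-75 411 [546.  557.3 569.5] 88.8
-60 418 [546.1 558.1 569.3] 88.8
-45 293 [546.2 558.2 569.2] 88.8
-30 405 [546.3 557.2 568.1] 88.8
-15 292 [550.1 557.2 564.4] 88.7
0 315 [549.3 557.2 564.3] 88.8
hi -146 261 [ 553. -140.   98.] [ 500. -145.   94.] [ 616. -138.  103.]
hi -138 138 [ 566. -137.   98.] [ 501. -138.   94.] [ 616. -134.  102.]
hi -42 83 [557. -37. 128.] [553. -40. 108.] [562. -34. 131.]
hi -34 61 [557. -32. 121.] [554. -34.  95.] [562. -31. 130.]
hi 6 37 [557.  13. 114.] [550.  13. 107.] [563.  14. 118.]
hi 14 368 [557.  18. 117.] [541.  14. 106.] [573.  22. 120.]
hi 22 495 [557.  26. 118.] [539.  22. 114.] [575.  30. 120.]
hi 30 510 [557.  34. 118.] [539.  30. 113.] [575.  38. 120.]
hi 38 417 [557.  42. 117.] [540.  38. 115.] [574.  46. 120.]
hi 46 102 [557.  48. 117.] [547.  46. 115.] [567.  50. 118.]
```

View pics/w1.png

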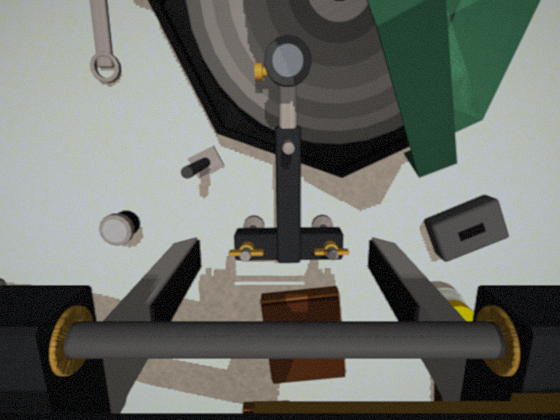

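The wrist view shows the tang straight between the fingers, with the barrel at (287,60), the yoke at (288,245) and the pin at (288,148). The tang origin is (557.5, -74) with yaw about 90.5°. I'll grasp about 20 mm behind the balance point so the gripper body stays clear of the cover's edge.

```bash
python3 -m crank '[[[0,-11,4.3,0,-0.6],[0,0,0,45,0],[0,0,0,45,0],[0,0,0,45,0],[0,0,0,0,0]]]'
python3 -m crank '[[[0,0,0,20,0],[0,0,0,15,0],[0,0,0,0,0]]]'
```

```text
t: 3.52
eef_pos: [0.5542, -0.0921, 0.0865]
tool_rot: [-3.132, -0.003, 1.583]
wrist_force: [-0.2, -0.0, 0.0]
width: 0.0941
grip_force: 0.0
t: 3.9
eef_pos: [0.558, -0.0939, 0.0555]
tool_rot: [-3.141, -0.0, 1.581]
wrist_force: [0.1, 0.4, -0.0]
width: 0.094
grip_force: 0.0
```

```bash
python3 -m crank '[[[0.6,0,0,0,0],[0.75,0,0,0,0],[0.85,0,0,0,0],[0.9,0,0,0,0],[0.9,0,0,0,0]]]' 55
python3 -m crank '[[[0.9,0,0,0,0],[0.9,0,0,0,0],[0.9,0,0,-4,0],[0.9,0,0,-6,0],[0.9,0,0,0,0]]]'
```

```text
t: 4.53
eef_pos: [0.5582, -0.0943, 0.0555]
tool_rot: [3.142, 0.0, 1.581]
wrist_force: [-0.3, 1.2, 0.4]
width: 0.0474
grip_force: 0.0
t: 5.15
eef_pos: [0.5582, -0.0942, 0.0655]
tool_rot: [3.142, 0.0, 1.581]
wrist_force: [-0.1, -0.0, -6.2]
width: 0.0237
grip_force: 55.0
```

```bash
python3 -m crank '[[[0.9,-5,0,-15,0],[0.9,-5,0,-25,0],[0.9,-10,0,-30,0],[0.9,-10,0,-30,0],[0.9,0,0,0,0]]]'
python3 - <<'E'
from h import *
from station import env
p,W=wrist(env,'w2')
Q=W.reshape(-1,3);o=env.get_obs();print(o['wrist_force'],o['moment'])
for a,b in [(-40,-30),(-60,-30),(5,25),(15,45)]:
    pass
c=p[200:260];s=Q[(abs(Q[:,0]-558)<8)&(Q[:,2]>150)&(Q[:,2]<200)]
for lo in range(-150,20,20):
    k=s[(s[:,1]>lo)&(s[:,1]<=lo+20)]
    if len(k)>4:print(lo,len(k),np.median(k,axis=0).round(1))
E
```

```text
t: 5.78
eef_pos: [0.5613, -0.1261, 0.1696]
tool_rot: [3.134, 0.003, 1.58]
wrist_force: [0.5, 0.3, -5.1]
width: 0.0237
grip_force: 55.0
t 5.775 [ 0.5613 -0.1261  0.1696] [3.134e+00 3.000e-03 1.580e+00]
[ 0.32089885 -0.00608962 -5.34526903] [-0.15753585  0.02620348 -0.03731473]
-70 10 [551.7 -50.9 199.1]
-50 52 [552.4 -40.3 199.5]
-30 100 [552.1 -18.2 198.8]
```

View pics/w2.png

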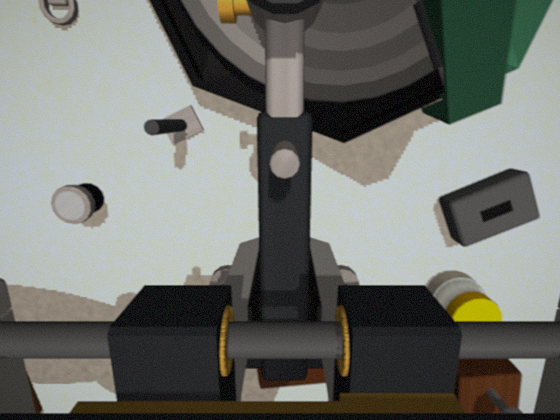

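The tang is held level, with its spine top flat in depth, and it's clear of the wheel. I'll carry it to the rest and turn it.

```bash
python3 -m crank '[[[0.9,-35,-20,0,0],[0.9,-35,-24,0,0],[0.9,-35,-24,0,0],[0.9,-35,-24,0,0],[0.9,-30,-20,0,0]]]'
python3 -m crank '[[[0.9,0,0,0,8],[0.9,0,0,0,10],[0.9,0,0,0,10],[0.9,0,0,0,10],[0.9,0,0,0,10]]]'
python3 -m crank '[[[0.9,0,0,0,10],[0.9,0,0,0,10],[0.9,0,0,0,9],[0.9,0,0,0,7],[0.9,0,0,0,0]]]'
python3 -m crank '[[[0.9,0,0,0,0],[0.9,0,0,0,0]]]'
python3 - <<'E'
from h import *
from station import env
p,W=wrist(env,'w3')
pt,d=imaging.snapshot('top');cv2.imwrite('pics/top3.png',pt[:,:,::-1]);np.savez('top3.npz',p=pt,d=d)
hsv=cv2.cvtColor(p,cv2.COLOR_RGB2HSV)
m=(hsv[...,0]<14)&(hsv[...,1]>110)&(hsv[...,2]>40)&(abs(W[...,2]-30)<5)
q=W[m];q=q[(abs(q[:,0]-576)<80)&(abs(q[:,1]+284)<80)];print(len(q),cv2.minAreaRect(q[:,:2].astype(np.float32)))
b=W[(W[...,2]>215)&(W[...,2]<245)];print('high',len(b),b.mean(0),np.percentile(b,[2,98],axis=0))
s=W[(W[...,2]>190)&(W[...,2]<208)]
for lo in range(430,580,15):
    k=s[(s[:,0]>lo)&(s[:,0]<=lo+15)&(abs(s[:,1]+290)<25)]
    if len(k)>4:print(lo,len(k),np.median(k,axis=0).round(1),np.percentile(k[:,1],[3,97]).round(1))
E
```

```text
t: 6.45
eef_pos: [0.4462, -0.295, 0.1632]
tool_rot: [-3.139, -0.003, 1.581]
wrist_force: [-0.1, 0.3, -4.8]
width: 0.0236
grip_force: 55.0
t: 7.08
eef_pos: [0.447, -0.2937, 0.1631]
tool_rot: [-3.137, 0.0, 0.738]
wrist_force: [-0.1, -1.1, -4.4]
width: 0.024
grip_force: 55.0
t: 7.7
eef_pos: [0.4471, -0.2939, 0.1634]
tool_rot: [-3.138, 0.003, 0.117]
wrist_force: [0.8, -0.9, -5.9]
width: 0.0237
grip_force: 55.0
t: 7.95
eef_pos: [0.448, -0.295, 0.165]
tool_rot: [-3.141, 0.001, 0.116]
wrist_force: [0.4, 0.4, -4.8]
width: 0.0234
grip_force: 55.0
t 7.95 [ 0.448 -0.295  0.165] [-3.141e+00  1.000e-03  1.160e-01]
8499 ((572.8417358398438, -287.23187255859375), (84.73051452636719, 115.46223449707031), 6.699117660522461)
high 3691 [ 486.78353081 -291.66132012  228.92944949] [[ 446.25408198 -315.32663905  215.70455476]
 [ 557.03802354 -273.90726957  243.31817837]]
430 1427 [ 437.9 -297.1  197.6] [-308.6 -285.4]
445 2307 [ 454.5 -294.6  197.7] [-312.9 -273.3]
460 1605 [ 467.7 -293.8  197.5] [-305.2 -282.6]
475 1716 [ 482.7 -292.1  197.5] [-303.3 -280.9]
490 1275 [ 495.3 -291.   197.5] [-301.9 -278.9]
505 1733 [ 513.6 -288.1  197.5] [-300.  -277.2]
520 1574 [ 526.9 -287.1  197.4] [-297.1 -278.9]
535 1569 [ 542.7 -285.2  197.4] [-292.7 -277.7]
550 1368 [ 556.1 -284.   197.7] [-294.2 -271.5]
565 7 [ 565.5 -296.5  193.9] [-297.1 -296.3]
```

View pics/w3.png

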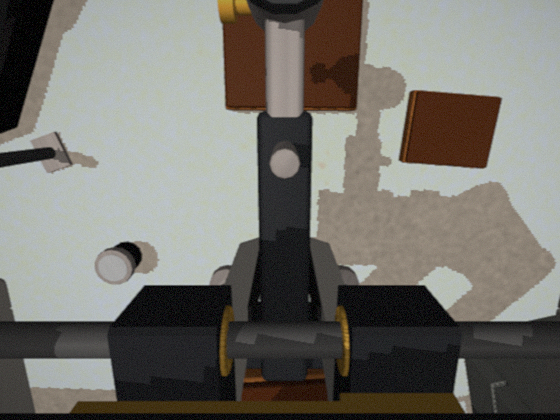

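The wrist view shows the tang pointing along the rest, with the pad at (292,60), and the loupe and small pad well clear. I'll centre it and lower it.

```bash
python3 -m crank '[[[0.9,5,4.5,20,0],[0.9,0,0,30,0],[0.9,0,0,25,0],[0.9,0,0,15,0],[0.9,0,0,0,0]]]'
python3 -m crank '[[[0.9,0,0,8,0],[0.9,0,0,3,0],[0.9,0,0,0,0]]]'
```

```text
t: 8.68
eef_pos: [0.4529, -0.2985, 0.0743]
tool_rot: [-3.139, 0.002, 0.115]
wrist_force: [-0.4, 0.2, -4.6]
width: 0.0237
grip_force: 55.0
t: 9.05
eef_pos: [0.4538, -0.2993, 0.0646]
tool_rot: [3.141, -0.0, 0.115]
wrist_force: [-0.2, -0.0, -6.6]
width: 0.0234
grip_force: 55.0
```

```bash
python3 -m crank '[[[0.9,0,0,2.5,0],[0.9,0,0,2,0],[0.9,0,0,1.5,0],[0.9,0,0,1,0],[0.9,0,0,0,0]]]'
python3 -m crank '[[[0.9,0,0,1,0],[0.9,0,0,0.6,0],[0.9,0,0,0,0]]]'
```

```text
t: 9.68
eef_pos: [0.4536, -0.2992, 0.0573]
tool_rot: [-3.141, 0.0, 0.115]
wrist_force: [-0.3, -0.6, -5.8]
width: 0.0235
grip_force: 55.0
t: 10.05
eef_pos: [0.4537, -0.2994, 0.0561]
tool_rot: [3.141, -0.0, 0.115]
wrist_force: [-0.2, 1.5, -3.3]
width: 0.0235
grip_force: 55.0
```

Contact is starting: the force has fallen from 6 to 3 N. I'll settle a little more, then open gradually.

```bash
python3 -m crank '[[[0.9,0,0,0.6,0],[0.9,0,0,0,0]]]'
python3 -m crank '[[[0.7,0,0,0,0],[0.5,0,0,0,0],[0.2,0,0,0,0],[0,0,0,0,0],[0,0,0,0,0]]]' 
python3 -m crank '[[[0,0,0,0,0],[0,0,0,-20,0],[0,0,0,-40,0],[0,0,0,-55,0],[0,0,0,-40,0]]]'
python3 - <<'E'
from h import *
from station import env
p,W=wrist(env,'w4')
hsv=cv2.cvtColor(p,cv2.COLOR_RGB2HSV)
s=W[(W[...,2]>80)&(W[...,2]<94)]
for lo in range(400,580,20):
    k=s[(s[:,0]>lo)&(s[:,0]<=lo+20)&(abs(s[:,1]+290)<20)]
    if len(k)>4:print(lo,len(k),np.median(k,axis=0).round(1))
b=W[(W[...,2]>112)&(W[...,2]<122)];b=b[(b[:,0]>550)&(b[:,0]<610)&(abs(b[:,1]+285)<30)];print('barrel',b.mean(0))
m=(hsv[...,0]<14)&(hsv[...,1]>110)&(hsv[...,2]>40)&(abs(W[...,2]-30)<5)
q=W[m];q=q[(abs(q[:,0]-576)<80)&(abs(q[:,1]+284)<80)];print(cv2.minAreaRect(q[:,:2].astype(np.float32)))
pt,d=imaging.snapshot('side');np.savez('side4.npz',p=pt,d=d)
cv2.imwrite('pics/side4.png',cv2.resize(pt[180:360,240:480],None,fx=3,fy=3)[:,:,::-1])
E
```

```text
t: 10.3
eef_pos: [0.4538, -0.2994, 0.0561]
tool_rot: [3.141, -0.0, 0.115]
wrist_force: [-2.7, 2.2, 3.4]
width: 0.0237
grip_force: 55.0
t: 10.92
eef_pos: [0.4538, -0.2993, 0.0552]
tool_rot: [3.142, -0.0, 0.115]
wrist_force: [-0.6, -0.4, -1.2]
width: 0.0651
grip_force: 0.0
t: 11.55
eef_pos: [0.4542, -0.2997, 0.2129]
tool_rot: [3.14, -0.002, 0.115]
wrist_force: [0.8, -0.7, 0.6]
width: 0.0942
grip_force: 0.0
t 11.55 [ 0.4542 -0.2997  0.2129] [ 3.14e+00 -2.00e-03  1.15e-01]
400 392 [ 409.6 -300.8   88.7]
420 397 [ 430.6 -300.7   88.7]
440 489 [ 450.2 -299.4   88.7]
460 561 [ 470.2 -298.2   88.8]
480 611 [ 490.1 -296.5   88.8]
500 485 [ 509.3 -294.9   88.8]
520 546 [ 528.6 -292.1   88.7]
540 475 [ 550.2 -289.6   88.8]
560 84 [ 561.7 -289.9   88.9]
barrel [ 578.70282463 -286.12172125  117.37590904]
((577.5418090820312, -286.8940734863281), (96.35128021240234, 116.39579772949219), 6.597489356994629)
```

View pics/side4.png

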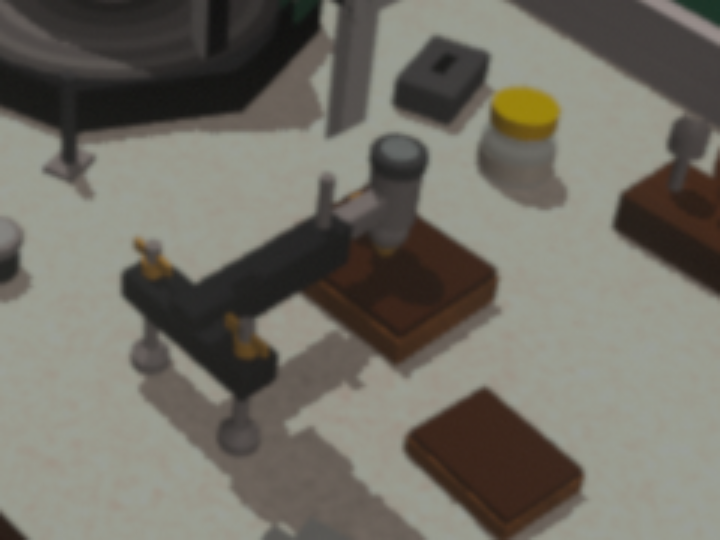

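The tang is upright and level, with its dop at the pad's centre (385,245 in the crop), both feet on the bench, and the other items untouched. Now the cover. The handle is at about mill (23, 0, 234), so q is about 1.35, which puts it at world (627, 120, 234).

```bash
python3 -m crank '[[[0,0,0,-40,0],[0,0,0,-40,0],[0,0,0,-40,-9],[0.3,0,0,0,-10],[0.5,0,0,0,-10]]]'
python3 -m crank '[[[0.68,0,0,0,-10],[0.68,0,0,0,-10],[0.68,0,0,0,-10],[0.68,0,0,0,-10],[0.68,0,0,0,-10]]]'
python3 -m crank '[[[0.68,0,0,0,-10],[0.68,0,0,0,-10],[0.68,0,0,0,-9.8],[0.68,33,37,0,0],[0.68,33,37,0,0]]]'
python3 -m crank '[[[0.68,33,37,0,0],[0.68,33,37,0,0],[0.68,33,37,0,0],[0.68,33,37,0,0],[0.68,33,37,0,0]]]'
python3 -m crank '[[[0.68,33,37,0,0],[0.68,20,20,0,0],[0.68,0,0,0,0]]]'
python3 - <<'E'
from h import *
from station import env
p,W=wrist(env,'w5')
a=np.radians(25.4);R=np.array([[np.cos(a),-np.sin(a)],[np.sin(a),np.cos(a)]])
M=W.copy();M[...,:2]=(W[...,:2]-[606.5,110.6])@R
o=env.get_obs();print('tcp mill',(o['eef_pos'][:2]*1000-[606.5,110.6])@R)
q=M[(p.max(-1)<70)&(M[...,2]>222)&(M[...,2]<250)&(abs(M[...,0]-20)<30)];print(len(q),np.percentile(q,[2,20,50,80,98],axis=0).round(1))
E
```

```text
t: 12.28
eef_pos: [0.4536, -0.2992, 0.3294]
tool_rot: [-3.141, 0.0, 0.627]
wrist_force: [0.3, -0.6, -0.6]
width: 0.0775
grip_force: 0.0
t: 12.9
eef_pos: [0.4533, -0.2989, 0.3283]
tool_rot: [-3.139, -0.002, 1.499]
wrist_force: [0.1, -0.0, 0.1]
width: 0.0308
grip_force: 0.0
t: 13.52
eef_pos: [0.492, -0.2071, 0.3283]
tool_rot: [-3.14, -0.002, 2.012]
wrist_force: [0.6, -1.2, 0.2]
width: 0.0299
grip_force: 0.0
t: 14.15
eef_pos: [0.5887, 0.022, 0.3283]
tool_rot: [-3.139, -0.001, 2.014]
wrist_force: [0.9, -0.4, -0.1]
width: 0.0302
grip_force: 0.0
t: 14.52
eef_pos: [0.6172, 0.0946, 0.3279]
tool_rot: [-3.139, -0.001, 2.017]
wrist_force: [-0.9, 0.2, 0.2]
width: 0.0298
grip_force: 0.0
t 14.525 [0.6172 0.0946 0.3279] [-3.139e+00 -1.000e-03  2.017e+00]
tcp mill [  2.02479064 -20.21032837]
2769 [[ -8.5 -53.6 230.8]
 [  5.4 -44.3 235.3]
 [ 19.8   7.9 238.9]
 [ 24.6  47.  240.5]
 [ 28.   54.6 241.7]]
```

View pics/w5.png

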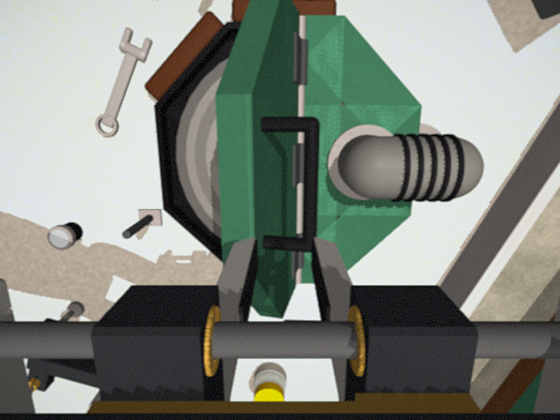

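The view shows the handle bar vertical at column 311 (rows 120-245), free above the hood. TCP needs +20.5 mm in both x and y, then to go down.

```bash
python3 -m crank '[[[0.68,20,20.5,0,0],[0.68,0,0,30,0],[0.68,0,0,40,0],[0.68,0,0,25,0],[0.68,0,0,0,0]]]'
python3 -m crank '[[[0.68,0,0,12,0],[0.68,0,0,6,0],[0.68,0,0,0,0]]]'
```

```text
t: 15.2
eef_pos: [0.6252, 0.1179, 0.2318]
tool_rot: [-3.135, -0.002, 2.012]
wrist_force: [-0.3, 0.3, 0.7]
width: 0.0301
grip_force: 0.0
t: 15.58
eef_pos: [0.6274, 0.1195, 0.2173]
tool_rot: [-3.142, 0.0, 2.014]
wrist_force: [-1.1, 0.2, 0.1]
width: 0.0303
grip_force: 0.0
```

```bash
python3 -m crank '[[[0.9,0,0,0,0],[0.95,0,0,0,0],[0.95,0,0,0,0],[0.95,0,0,0,0]]]' 25
cat > q.py <<'E'
import sys,numpy as np
from station import env
from scipy.optimize import minimize_scalar
H=lambda q:np.array([20-165*np.cos(q)+40*np.sin(q),64+165*np.sin(q)+40*np.cos(q)])
o=env.get_obs();p=o['eef_pos']*1000;a=np.radians(25.4)
x=(p[0]-606.5)*np.cos(a)+(p[1]-110.6)*np.sin(a);y=-(p[0]-606.5)*np.sin(a)+(p[1]-110.6)*np.cos(a)
g=np.array([x,p[2]+19]);r=minimize_scalar(lambda q:((H(q)-g)**2).sum(),bounds=(-.1,1.75),method='bounded')
print('mill',x.round(1),y.round(1),'z',g[1].round(1),'q',r.x.round(3),'miss',(H(r.x)-g).round(1))
st=float(sys.argv[1]);prev=H(r.x)
for i in range(1,int(sys.argv[2])+1):
    n=H(r.x-st*i);print(round(r.x-st*i,2),'dy %.1f dz %.1f'%(n[0]-prev[0],prev[1]-n[1]));prev=n
E
python3 q.py 0.06 23
```

```text
t: 16.08
eef_pos: [0.628, 0.1198, 0.2179]
tool_rot: [3.14, 0.0, 2.014]
wrist_force: [1.3, 0.5, 1.6]
width: 0.0111
grip_force: 25.0
mill 23.4 -0.9 z 236.9 q 1.352 miss [-0.1 -3.1]
1.29 dy -10.2 dz 0.1
1.23 dy -10.2 dz 0.7
1.17 dy -10.1 dz 1.3
1.11 dy -10.0 dz 1.9
1.05 dy -9.9 dz 2.5
0.99 dy -9.7 dz 3.1
0.93 dy -9.5 dz 3.7
0.87 dy -9.3 dz 4.3
0.81 dy -9.0 dz 4.8
0.75 dy -8.7 dz 5.3
0.69 dy -8.3 dz 5.8
0.63 dy -8.0 dz 6.3
0.57 dy -7.6 dz 6.8
0.51 dy -7.2 dz 7.2
0.45 dy -6.7 dz 7.7
0.39 dy -6.2 dz 8.0
0.33 dy -5.8 dz 8.4
0.27 dy -5.2 dz 8.7
0.21 dy -4.7 dz 9.0
0.15 dy -4.2 dz 9.3
0.09 dy -3.6 dz 9.5
0.03 dy -3.0 dz 9.7
-0.03 dy -2.4 dz 9.9
```

```bash
python3 -m crank '[[[0.95,0,-5,0,0],[0.95,0,-5.2,0.1,0],[0.95,0,-10.2,0.7,0],[0.95,0,-10.1,1.3,0],[0.95,0,-10,1.9,0]]]'
python3 -m crank '[[[0.95,0,-9.9,2.5,0],[0.95,0,-9.7,3.1,0],[0.95,0,-9.5,3.7,0],[0.95,0,-9.3,4.3,0],[0.95,0,0,0,0]]]'; python3 q.py 0.06 10
```

```text
t: 16.7
eef_pos: [0.5901, 0.102, 0.2134]
tool_rot: [3.141, 0.0, 2.014]
wrist_force: [1.8, 1.5, 3.2]
width: 0.0115
grip_force: 25.0
t: 17.32
eef_pos: [0.5537, 0.085, 0.1983]
tool_rot: [-3.136, -0.001, 2.013]
wrist_force: [-3.3, 0.1, 1.1]
width: 0.0113
grip_force: 25.0
mill -58.7 -0.5 z 217.3 q 0.859 miss [ 1.2 -2.3]
0.8 dy -8.9 dz 4.9
0.74 dy -8.6 dz 5.4
0.68 dy -8.3 dz 6.0
0.62 dy -7.9 dz 6.4
0.56 dy -7.5 dz 6.9
0.5 dy -7.1 dz 7.3
0.44 dy -6.6 dz 7.7
0.38 dy -6.1 dz 8.1
0.32 dy -5.6 dz 8.5
0.26 dy -5.1 dz 8.8
```

```bash
python3 -m crank '[[[0.95,0,-9,4.9,0],[0.95,0,-8.6,5.4,0],[0.95,0,-8.3,6,0],[0.95,0,-7.9,6.4,0],[0.95,0,-7.5,6.9,0]]]'
python3 -m crank '[[[0.95,0,-7.1,7.3,0],[0.95,0,-6.6,7.7,0],[0.95,0,-6.1,8.1,0],[0.95,0,-5.6,8.5,0],[0.95,0,0,0,0]]]'; python3 q.py 0.05 7
```

```text
t: 17.95
eef_pos: [0.5182, 0.068, 0.1694]
tool_rot: [-3.141, -0.0, 2.014]
wrist_force: [1.7, 2.9, 0.8]
width: 0.0112
grip_force: 25.0
t: 18.58
eef_pos: [0.4947, 0.0567, 0.1367]
tool_rot: [-3.139, -0.0, 2.013]
wrist_force: [3.1, 2.2, -6.1]
width: 0.0111
grip_force: 25.0
mill -124.1 -0.7 z 155.7 q 0.329 miss [ 0.9 -0.6]
0.28 dy -4.4 dz 7.3
0.23 dy -4.0 dz 7.5
0.18 dy -3.6 dz 7.7
0.13 dy -3.2 dz 7.8
0.08 dy -2.8 dz 8.0
0.03 dy -2.4 dz 8.1
-0.02 dy -2.0 dz 8.2
```

```bash
python3 -m crank '[[[0.95,0,-4.4,7.3,0],[0.95,0,-4,7.5,0],[0.95,0,-3.6,7.7,0],[0.95,0,-2.5,6,0],[0.95,0,0,0,0]]]'
python3 q.py 0.02 9
```

```text
t: 19.2
eef_pos: [0.4825, 0.0509, 0.1089]
tool_rot: [-3.141, -0.0, 2.013]
wrist_force: [3.2, 4.5, -4.5]
width: 0.0108
grip_force: 25.0
mill -137.6 -0.8 z 127.9 q 0.147 miss [ 0.3 -0.1]
0.13 dy -1.2 dz 3.2
0.11 dy -1.2 dz 3.2
0.09 dy -1.1 dz 3.2
0.07 dy -1.1 dz 3.2
0.05 dy -1.0 dz 3.2
0.03 dy -0.9 dz 3.3
0.01 dy -0.9 dz 3.3
-0.01 dy -0.8 dz 3.3
-0.03 dy -0.7 dz 3.3
```

```bash
python3 -m crank '[[[0.95,0,-1.2,3.2,0],[0.95,0,-1.2,3.2,0],[0.95,0,-1.1,3.2,0],[0.95,0,-1.1,3.2,0],[0.95,0,-1,3,0]]]'
python3 -m crank '[[[0.95,0,-0.9,2.5,0],[0.95,0,-0.6,2,0],[0.95,0,-0.5,1.5,0],[0.95,0,0,0,0]]]'
python3 q.py 0.01 4
```

```text
t: 19.82
eef_pos: [0.478, 0.0487, 0.0941]
tool_rot: [3.141, 0.0, 2.014]
wrist_force: [2.8, 4.0, 2.0]
width: 0.0108
grip_force: 25.0
t: 20.32
eef_pos: [0.4765, 0.048, 0.088]
tool_rot: [3.14, 0.0, 2.014]
wrist_force: [2.9, 4.8, -0.8]
width: 0.0112
grip_force: 25.0
mill -144.3 -0.8 z 107.0 q 0.018 miss [ 0.1 -0. ]
0.01 dy -0.4 dz 1.6
-0.0 dy -0.4 dz 1.6
-0.01 dy -0.4 dz 1.7
-0.02 dy -0.4 dz 1.7
```

```bash
python3 -m crank '[[[0.95,0,-0.4,1.2,0],[0.95,0,-0.3,1.2,0],[0.95,0,0,1,0],[0.95,0,0,0,0]]]'
python3 -m crank '[[[0.95,0,0,1,0],[0.95,0,0,1,0],[0.95,0,0,0,0]]]'
```

```text
t: 20.82
eef_pos: [0.4766, 0.0479, 0.0877]
tool_rot: [3.139, 0.0, 2.014]
wrist_force: [-4.2, 5.9, 18.2]
width: 0.011
grip_force: 25.0
t: 21.2
eef_pos: [0.4766, 0.0478, 0.0875]
tool_rot: [3.14, 0.0, 2.014]
wrist_force: [-8.4, 5.9, 28.4]
width: 0.011
grip_force: 25.0
```

```bash
python3 -m crank '[[[0.95,0,0,-2,0],[0.8,0,0,0,0],[0.65,0,0,0,0],[0.6,0,0,0,0],[0.6,0,0,0,0]]]'
python3 -m crank '[[[0.6,0,0,-10,0],[0.6,0,0,-30,0],[0.6,0,0,-50,0],[0.6,0,0,-50,0],[0.6,0,0,0,0]]]'
python3 - <<'E'
from h import *
from station import env
p,W=wrist(env,'w6')
a=np.radians(25.4);R=np.array([[np.cos(a),-np.sin(a)],[np.sin(a),np.cos(a)]])
for n in('wrist','top'):
    if n=='top':
        p,d=imaging.snapshot('top');W=cloud('top',d)*1000;cv2.imwrite('pics/top6.png',p[:,:,::-1])
    M=W.copy();M[...,:2]=(W[...,:2]-[606.5,110.6])@R
    hsv=cv2.cvtColor(p,cv2.COLOR_RGB2HSV);g=(abs(hsv[...,0].astype(int)-75)<20)&(hsv[...,1]>90)&(M[...,2]>50)&(M[...,2]<100)
    for lo in range(-180,60,30):
        k=M[g&(M[...,0]>lo)&(M[...,0]<lo+30)&(abs(M[...,1])<70)]
        if len(k)>10:print(n,lo,len(k),np.median(k[:,2]).round(1))
    b=M[(p.max(-1)<70)&(M[...,2]>95)&(M[...,2]<120)&(abs(M[...,0]+145)<15)&(abs(M[...,1])<48)]
    if len(b):print('bar',np.median(b,axis=0))
E
```

```text
t: 21.82
eef_pos: [0.4747, 0.0472, 0.0841]
tool_rot: [-3.14, -0.0, 2.014]
wrist_force: [-0.1, 0.2, 0.1]
width: 0.0372
grip_force: 0.0
t: 22.45
eef_pos: [0.479, 0.0472, 0.2306]
tool_rot: [3.132, 0.006, 2.014]
wrist_force: [-0.2, -0.4, 0.9]
width: 0.0378
grip_force: 0.0
t 22.45 [0.479  0.0472 0.2306] [3.132 0.006 2.014]
wrist -180 2572 64.9
wrist -150 2478 65.0
wrist -120 3699 65.1
wrist -90 3731 65.1
wrist -60 3844 65.2
wrist -30 2895 65.2
wrist 0 1194 65.3
wrist 30 3688 65.3
bar [-144.50592231    2.17819645  110.1687632 ]
top -180 208 64.4
top -150 153 64.9
top -120 128 64.4
top -90 43 64.1
top 30 246 64.2
bar [-144.89708577  -40.21712322  109.30705243]
```

View pics/top6.png

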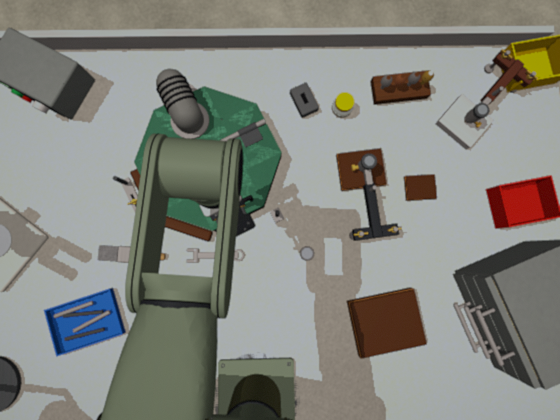

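The cover is level with the fixed hood (64.9 to 65.3 mm across the whole span), so it is fully shut. The tang stands on its rest at (370,165)-(375,232), and everything else is in place. Handing in.

```bash
python3 -m crank '[[[0.6,0,0,0,0],[0.6,0,0,0,0],[0.6,0,0,0,0]]]'; python3 -c "
from station import ticket;print(ticket.hand_in())"
```

```text
t: 22.92
eef_pos: [0.4747, 0.0475, 0.2237]
tool_rot: [-3.14, -0.001, 2.014]
wrist_force: [-0.8, -0.4, 0.6]
width: 0.0374
grip_force: 0.0
the job is handed in; nothing more can be done
None
```

I handed the job in at about 23 s: the tang is upright on the middle-sized rest with its dop on the leather pad, the green cover was lowered slowly until fully shut, and nothing else was moved.

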